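Make up two part kits from the printer's build plate

TASK

Make up two kits from the freshly printed parts on the steel build plate. The blue-rimmed tray gets the ivory socket cup in one pocket, with the stud seated upright in it (rounded base down, flange flat on the cup's rim), and the blue sleeve in the other pocket; the orange-rimmed tray gets the duct in one pocket and the ivory sleeve in the other. Set every part down upright and flat on its pocket's floor, do not drop it, and leave the spare black sleeve, the scraper and the bottle alone.

Things in the scene. Friction and masses are not known exactly. Their poses are not given: they have to be found in the camera images.
- cup: Ivory printed socket cup: round, straight-sided, outer diameter 50 mm, 40 mm tall, open at the top; hollow 42 mm across and 22 mm deep, wall 4 mm. Rigid, 35 to 65 g. Origin: centre of its underside, z up. Starts upright on the steel build plate (top at z = 8 mm).
- stud: Stud 60 mm tall: ivory rounded base 16 mm high, 39 mm wide, flat foot 20 mm wide; above it a blue flange 49 mm across, 5 mm thick (16 to 21 mm up), then a blue stem 26 mm in diameter. Its base centres itself in the cup; seated, the flange lies on the cup's rim and its origin is 24 mm above the cup's. Origin: centre of foot, z up. Starts upright on the steel build plate (top at z = 8 mm).
- duct: Printed air duct: ivory block 58 mm long (x), 34 mm wide (y), with a half-round roof of the same width, blue but ivory over the last 14 mm at +x; block sides are flat to 30 mm, roof crown at 47 mm, two small blue ribs on the crown to 50 mm, round port in its +x end. Origin: centre of its underside, x along its length, z up. Starts upright on the steel build plate (top at z = 8 mm).
- sleeve_blue: Blue printed sleeve: plain upright tube, outer diameter 44 mm, bore 26 mm, 38 mm tall. Origin: centre of its underside, z up along its axis. Starts upright on the steel build plate (top at z = 8 mm).
- sleeve_ivory: Ivory printed sleeve: plain upright tube, outer diameter 44 mm, bore 26 mm, 38 mm tall. Origin: centre of its underside, z up along its axis. Starts upright on the steel build plate (top at z = 8 mm).
- sleeve_black: Black printed sleeve: plain upright tube, outer diameter 44 mm, bore 26 mm, 38 mm tall. Origin: centre of its underside, z up along its axis. Starts upright on the steel build plate (top at z = 8 mm). A spare, not part of either kit: it stays where it is.
- tray_blue: Blue-rimmed kit tray, fixed to the bench, 164 x 84 mm, light grey floor, blue rim. A divider makes two equal pockets 76 x 76 mm inside, centred at +40 and -40 mm along the tray's x (long) axis. Floor 3 mm thick; rim and divider 4 mm thick, tops 8 mm above the bench. Origin: centre of its underside (z = 0), z up. Place and yaw vary.
- tray_orange: Orange-rimmed kit tray, fixed to the bench, 164 x 84 mm, light grey floor, orange rim. A divider makes two equal pockets 76 x 76 mm inside, centred at +40 and -40 mm along the tray's x (long) axis. Floor 3 mm thick; rim and divider 4 mm thick, tops 8 mm above the bench. Origin: centre of its underside (z = 0), z up. Place and yaw vary.
- scraper: Scraper with a flat blade, 170 mm long, lying on the bench beyond the trays. Bystander. Origin: about its middle, on the bench; x along it towards the blade.
- bottle: Small white bottle with a red cap, 42 mm diameter, 100 mm tall, standing on the bench beyond the trays. Bystander. Origin: centre of its underside, z up.
Mind the look-alikes: they are no part of the job. Leave any pink or turquoise look-alike of the sleeve_ivory alone.

How it is judged:
At the end, for the whole second after the job is handed in: Cup and blue sleeve in the blue tray, duct and ivory sleeve in the orange: a pocket each (either), on its floor within 3 mm, centre within 16 (cup), 19 (sleeves), 24 mm (duct) of the pocket's in x and y; stud within 5 mm of the cup axis, 3 mm of seated height; all upright within 0.1 rad, at rest (((x of cup in the frame of tray_blue between 0.024 and 0.056 m and y of cup in the frame of tray_blue between -0.016 and 0.016 m and z of cup in the frame of tray_blue between 0 and 0.006 m and x of sleeve_blue in the frame of tray_blue between -0.059 and -0.021 m and y of sleeve_blue in the frame of tray_blue between -0.019 and 0.019 m and z of sleeve_blue in the frame of tray_blue between 0 and 0.006 m) or (x of cup in the frame of tray_blue between -0.056 and -0.024 m and y of cup in the frame of tray_blue between -0.016 and 0.016 m and z of cup in the frame of tray_blue between 0 and 0.006 m and x of sleeve_blue in the frame of tray_blue between 0.021 and 0.059 m and y of sleeve_blue in the frame of tray_blue between -0.019 and 0.019 m and z of sleeve_blue in the frame of tray_blue between 0 and 0.006 m)) and ((x of duct in the frame of tray_orange between 0.016 and 0.064 m and y of duct in the frame of tray_orange between -0.024 and 0.024 m and z of duct in the frame of tray_orange between 0 and 0.006 m and x of sleeve_ivory in the frame of tray_orange between -0.059 and -0.021 m and y of sleeve_ivory in the frame of tray_orange between -0.019 and 0.019 m and z of sleeve_ivory in the frame of tray_orange between 0 and 0.006 m) or (x of duct in the frame of tray_orange between -0.064 and -0.016 m and y of duct in the frame of tray_orange between -0.024 and 0.024 m and z of duct in the frame of tray_orange between 0 and 0.006 m and x of sleeve_ivory in the frame of tray_orange between 0.021 and 0.059 m and y of sleeve_ivory in the frame of tray_orange between -0.019 and 0.019 m and z of sleeve_ivory in the frame of tray_orange between 0 and 0.006 m)) and horizontal distance between stud and cup below 0.005 m and z of stud in the frame of cup between 0.021 and 0.027 m and angle between each of cup, stud, duct, sleeve_blue, sleeve_ivory's own z axis and vertical below 0.1 rad and linear speed of each of cup, stud, duct, sleeve_blue, sleeve_ivory below 0.01 m/s and angular speed of each of cup, stud, duct, sleeve_blue, sleeve_ivory below 0.1 rad/s); the robot touches nothing.
It fails at once if the spare black sleeve is moved more than 20 mm (distance of sleeve_black from where it was at the start of the episode above 0.02 m).
It fails at once if the scraper is moved more than 20 mm (distance of scraper from where it was at the start of the episode above 0.02 m).
It fails at once if the bottle is moved more than 20 mm (distance of bottle from where it was at the start of the episode above 0.02 m).
It fails at once if a kit part is dropped or thrown (faster than 0.8 m/s with no finger on it: a fall of about 35 mm) ((linear speed of cup above 0.8 m/s and contact force between cup and the fingers below 0.01 N) or (linear speed of stud above 0.8 m/s and contact force between stud and the fingers below 0.01 N) or (linear speed of duct above 0.8 m/s and contact force between duct and the fingers below 0.01 N) or (linear speed of sleeve_blue above 0.8 m/s and contact force between sleeve_blue and the fingers below 0.01 N) or (linear speed of sleeve_ivory above 0.8 m/s and contact force between sleeve_ivory and the fingers below 0.01 N)).
It also fails if it takes over 115 s, if anything falls off the work surface, if the arm or the gripper's body presses on something with over 40 N, if the wrist force passes 120 N, or if a joint passes its speed limit or range.

ROBOT

A 7-joint arm with a two-finger parallel gripper is mounted at the origin on the work surface. World frame = base frame: x ahead of the robot, y to its left, z up, the work surface at z = 0. Lengths are in m, angles in rad, forces in N, time in s.
With the tool pointing down it reaches from about 0.4 to 0.875 m from the base axis. Payload 6.5 kg.
Tool frame: the origin (TCP) lies at the very end of the fingers, on their centre line; the grasp point (between the pads) lies 19 mm behind it; z points along the fingers, y is the line along which they close (so a half turn about z gives the same grasp; the last joint's range is limited). The gripper opens to 88 mm and grips with 3 to 60 N. Pads are 18 mm wide; open, the fingers measure 123 mm over their backs; the gripper's body (75 mm by 187 mm) begins 45 mm behind the grasp point.
Start: joints at [1.211, 0.536, -0.004, 1.538, 0.003, 1.067, -0.071], TCP at [0.188, -0.622, 0.239] pointing down, gripper open.
Joint ranges: [-2.7, 2.7], [-0.37, 2.16], [-1.27, 1.26], [0.24, 2.4], [-1.31, 4.45], [0.19, 1.91], [-2.76, 2.76]. Speed limits (rad/s): [2.39, 2.39, 3.14, 3.14, 3.14, 3.14, 3.14].

INTERFACE

Orientations are given as a unit quaternion [x, y, z, w].
In Python, from station import readout, eyes, job_done gives the robot as it stands.
- The arm moves only by the tool servo_tool, never from a script. Its argument "series" is a list of rows, each an object with "offset": the shift along the world's x, y, z in cm, a list of three; "angular": the turn, a rotation vector about the world's x, y, z in rad, a list of three; "claw": the finger opening in cm, from 0 to 8.81. A call has exactly 5 rows; each row is the pose to reach, as a shift and turn from the pose commanded when the call began; what a row does not reach only later rows make up. A row lasts 1/10 s, in which the tool goes at most 50 mm and 8.59 degrees, less where a joint would pass 70% of its speed; a pose out of reach is approached as far as the arm can. A call with a gripper value outside its range is refused whole. The fingers move at their own pace and stop on an object; "newtons" is the grip in N (left out, the last holds). Time passes only in rows, so rows that repeat a pose let the fingers close, or fill a call up. It gives the time, the measured TCP pose, the force, the opening and the grip force at its end, in the units of the state.
- readout.get_obs(): the state, without advancing time (a new reading comes with each control period).
- eyes.capture(name): name is "side" or "top" or "wrist"; returns the picture (384x512x3 uint8, blue, green, red); there is no depth.
- eyes.camera_params(name): a dict with "fx", "fy", "cx", "cy" (pixels), "pose" (4x4, takes a point from camera to world coordinates). Camera axes: x right, y up, looking along -z (the intrinsics and any distortion apply to the point x, -y, -z); pixel columns grow to the right and rows downward; lengths in m; the calibration is good to about 2 mm. The wrist camera is an equidistant fisheye: a pixel r from the principal point sees the ray r / f radians off the axis. A picture is of the moment at which its call begins: read the wrist's pose just before it. camera_params takes no time and is no camera call; for the wrist camera it gives the pose at the moment of the call.
- job_done(): hands the job in; it is judged then, once.
The state is a dict: "t": time; "q": joint angles; "joint_vel": joint speeds; "effort": joint torques, N m; "position": TCP position; "tcp_rot": TCP orientation; "ft_force": force on the tool from outside, world axes, zero at the start; "moment": the same for the moment, N m; "opening": finger opening in m; "grip_force": force on a finger pad.
Only numpy, scipy, OpenCV 4.12 (cv2) and the standard library are available. Lean on these libraries where they do the work, as an engineer would, in place of code of your own. Each camera call takes 0.05 s, during which the arm holds its last target. There are 200 camera calls.

## Working session

There is one attempt and no reset: what is moved stays moved. The work goes in short steps, Python scripts to look and compute and a tool call to move; the robot and the scene stay as the last step left them, time stands still between calls to the robot, and variables do not carry over. Pictures are saved under pics/ and viewed, at most 14 in all, crops included, and the job is handed in when it is done.

Besides the shell and the picture viewer there is one more tool, called after "Call:" by a JSON object that holds its "fn" and its "kwargs". servo_tool: Moves the arm, as the interface text tells. Its arguments: {"type":"object","properties":{"series":{"type":"array","items":{"type":"object","properties":{"offset":{"type":"array","items":{"type":"number"}},"angular":{"type":"array","items":{"type":"number"}},"claw":{"type":"number"}}}},"newtons":{"type":"number"}},"required":["series"]}

```bash
ls; mkdir -p pics
python3 - <<'E'
from station import readout, eyes
import cv2
o=readout.get_obs(); print(o['t'],o['position'],o['tcp_rot'],o['opening'],o['ft_force'])
for n in ('top','side'):
    cv2.imwrite(f'pics/{n}0.png',cv2.resize(eyes.capture(n),(800,600),interpolation=cv2.INTER_CUBIC))
    p=eyes.camera_params(n); print(n,p)
print(eyes.camera_params('wrist'))
E
```

```text
pics
0.0 [ 0.18799231 -0.62158195  0.23786048] [ 9.89227750e-01  1.46382120e-01 -2.08117298e-04 -8.30407556e-04] 0.08820898615494038 [-0.01495731 -0.07811739  0.15311152]
top {'fx': 375.7907806820212, 'fy': 375.7907806820212, 'cx': 253.05640334056721, 'cy': 185.99157925003385, 'pose': array([[ 0.01689572,  0.9813    , -0.19174161,  0.42015507],
       [-0.99973671,  0.01360235, -0.01847951, -0.006318  ],
       [-0.01552581,  0.19200336,  0.98127145,  0.89970956],
       [ 0.        ,  0.        ,  0.        ,  1.        ]])}
side {'fx': 415.63754904101694, 'fy': 415.63754904101694, 'cx': 254.08524038944174, 'cy': 196.2689047804854, 'pose': array([[ 7.83217254e-01,  3.93297501e-01, -4.81547308e-01,
         1.48343702e-01],
       [-6.21747595e-01,  4.94424211e-01, -6.07432817e-01,
        -5.45893558e-01],
       [-8.13160993e-04,  7.75152743e-01,  6.31773348e-01,
         6.03132814e-01],
       [ 0.00000000e+00,  0.00000000e+00,  0.00000000e+00,
         1.00000000e+00]])}
{'fx': 297.3186396354542, 'fy': 297.3186396354542, 'cx': 253.53798002241658, 'cy': 192.75184645700799, 'pose': array([[ 0.29032913,  0.90634041,  0.30701149,  0.2682812 ],
       [-0.95692529,  0.27556032,  0.09143575, -0.5982853 ],
       [-0.00172827, -0.32033352,  0.94730325,  0.38337141],
       [ 0.        ,  0.        ,  0.        ,  1.        ]])}
```

View pics/top0.png

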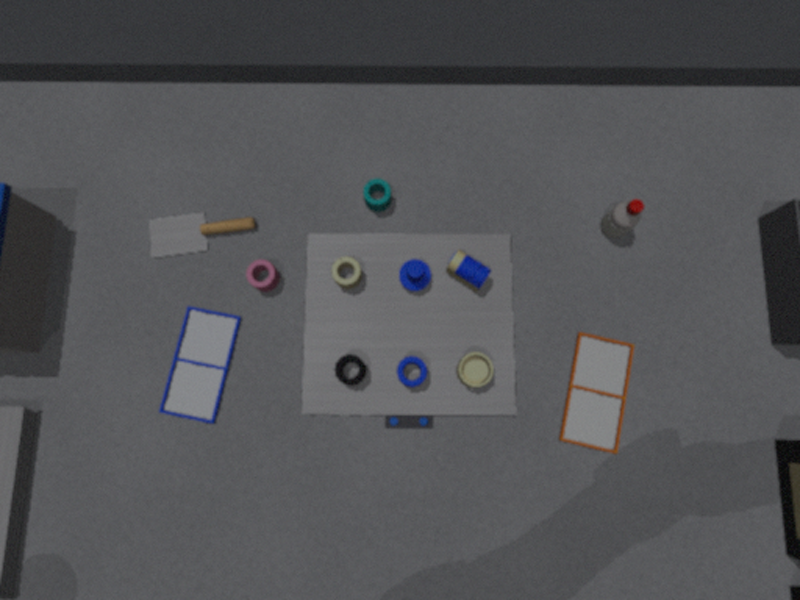

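View pics/side0.png

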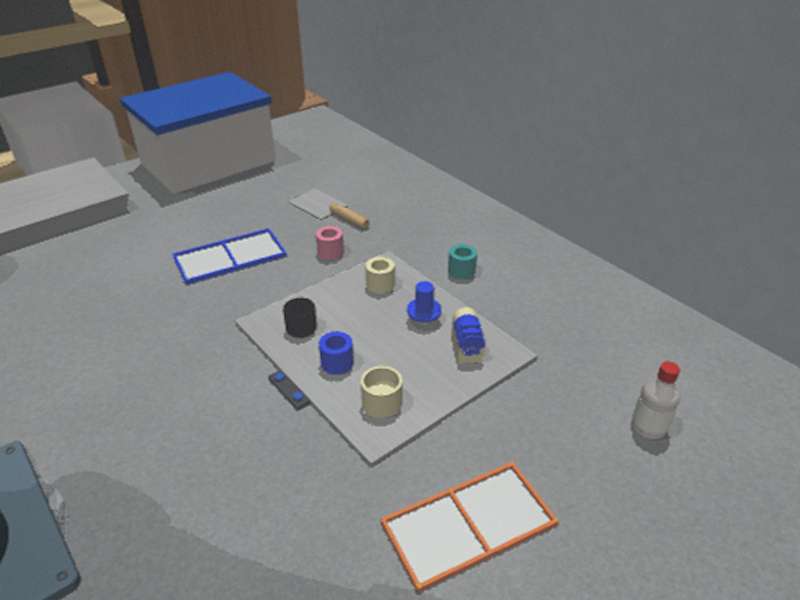

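The top view shows the kit parts on the plate: ivory sleeve (347,271), stud (415,275), duct (470,270), black sleeve (350,370), blue sleeve (412,372) and cup (476,370). The blue tray is centred at about (201,365) and the orange at about (597,392). The pink and turquoise look-alikes are off the plate. Next I take enlarged crops for two-view measurement.

Run:
```python
import cv2
t=cv2.imread('pics/top0.png');s=cv2.imread('pics/side0.png')
cv2.imwrite('pics/topc.png',cv2.resize(t[240:400,320:520],None,fx=3.75,fy=3.75,interpolation=cv2.INTER_CUBIC))
cv2.imwrite('pics/sidec.png',cv2.resize(s[240:430,270:510],None,fx=3,fy=3,interpolation=cv2.INTER_CUBIC))
```

```text
(no output)
```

View pics/topc.png

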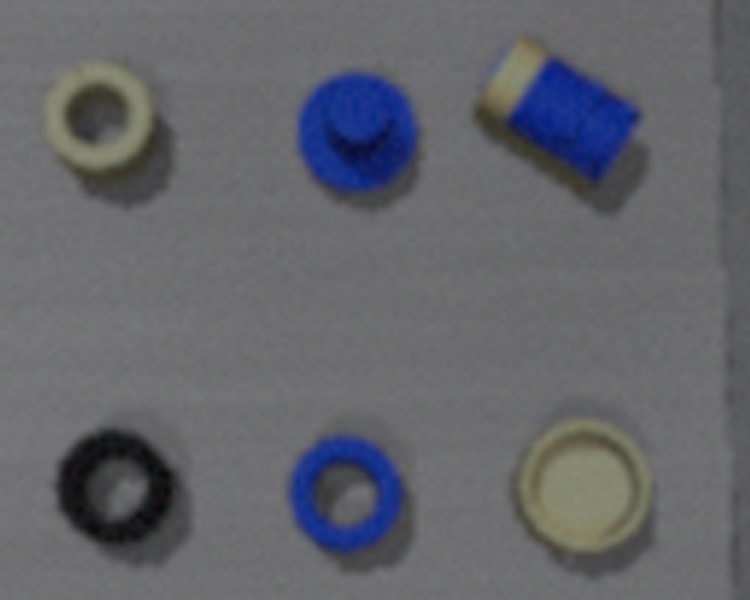

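View pics/sidec.png

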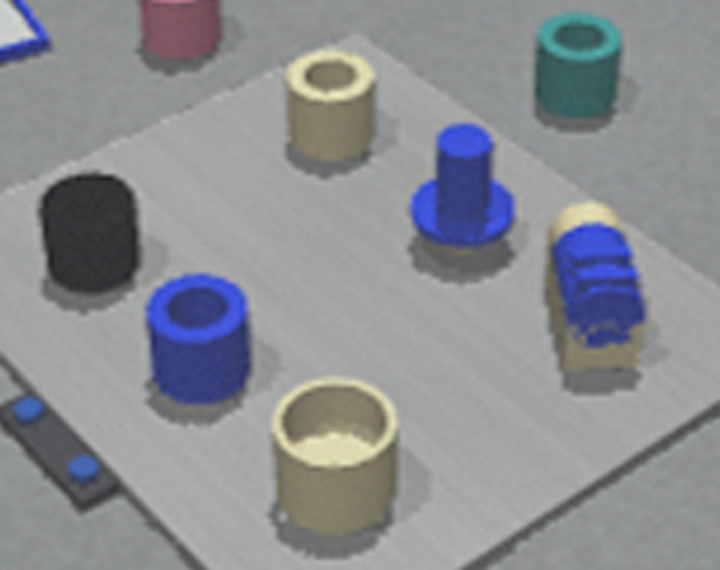

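In the crops, the top-view rim centres are: ivory sleeve (99,117), stud flange (357,131), blue sleeve (346,492), cup (584,485), black (115,487). The duct silhouette corners are (523,37), (480,103), (640,115), (597,183), with the ivory end at the upper left. The side-view rim centres are: ivory (331,76), stem top (466,141), blue (198,308), cup (335,423).

```bash
cat > h.py <<'E'
import numpy as np, cv2
from station import readout, eyes
def ray(n,u,v,p=None):
    p=p or eyes.camera_params(n)
    a=np.array([(u-p['cx'])/p['fx'],(v-p['cy'])/p['fy']]);
    if n=='wrist':
        th=np.hypot(*a); a=a*np.tan(th)/max(th,1e-9)
    d=p['pose'][:3,:3]@np.array([a[0],-a[1],-1]); return p['pose'][:3,3],d
def onz(n,u,v,z,p=None):
    c,d=ray(n,u,v,p); return c+d*(z-c[2])/d[2]
def tri(r1,r2):
    (c1,d1),(c2,d2)=r1,r2
    s=np.linalg.lstsq(np.c_[d1,-d2],c2-c1,rcond=None)[0]
    a,b=c1+s[0]*d1,c2+s[1]*d2
    return (a+b)/2,np.linalg.norm(a-b)
raw=lambda u,v:((u+.5)*.64-.5,(v+.5)*.64-.5)
E
python3 - <<'E'
from h import *
np.set_printoptions(precision=4,suppress=True)
tc=lambda u,v:raw(320+(u+.5)/3.75-.5,240+(v+.5)/3.75-.5)
sc=lambda u,v:raw(270+(u+.5)/3-.5,240+(v+.5)/3-.5)
T={'siv':(99,117,46),'sbl':(346,492,46),'cup':(584,485,48),'blk':(115,487,46),'stem':(362,108,68),'flange':(357,131,29),'duct':(560,110,40)}
S={'siv':(331,76),'sbl':(198,308),'cup':(335,423),'blk':(88,203),'stem':(466,141),'flange':(463,209)}
for k,(u,v,z) in T.items():
    t=tc(u,v); r=onz('top',*t,z/1e3)
    print(k,'top',r, *( (tri(ray('top',*t),ray('side',*sc(*S[k]))),onz('side',*sc(*S[k]),z/1e3)) if k in S else ()))
for u,v in((523,37),(480,103),(640,115),(597,183)): print('duct corner',onz('top',*tc(u,v),.036))
for u,v,z in((565,370,.008),(637,365,.008),(588,203,.055),(598,250,.058),(607,283,.058)): print('duct side',onz('side',*sc(u,v),z))
# trays, rim corners (800px) top view
for n,c in(('blue',[(187,308),(241,317),(214,422),(162,412)]),('orange',[(580,333),(633,342),(615,452),(560,441)])):
    P=np.array([onz('top',*raw(*q),.008) for q in c]); print(n,P.mean(0),[np.linalg.norm(P[i]-P[i-1]) for i in range(4)],'yaw',[np.arctan2(*(P[a]-P[b])[[1,0]]) for a,b in((0,3),(1,2))])
for n,c in(('blue',[(174,256),(269,231),(286,253),(187,282)]),('orange',[(382,521),(515,465),(557,520),(420,587)])):
    P=np.array([onz('side',*raw(*q),.008) for q in c]); print(n,P.mean(0),[np.linalg.norm(P[i]-P[i-1]) for i in range(4)],'yaw',[np.arctan2(*(P[a]-P[b])[[1,0]]) for a,b in((1,0),(2,3))])
E
```

```text
siv top [0.6165 0.0844 0.046 ] (array([0.6166, 0.085 , 0.0435]), np.float64(0.0011068595544422026)) [0.6139 0.0824 0.046 ]
sbl top [ 0.4698 -0.0156  0.046 ] (array([ 0.4693, -0.0153,  0.0437]), np.float64(0.0014577214590058543)) [ 0.4673 -0.0172  0.046 ]
cup top [ 0.4738 -0.1068  0.048 ] (array([ 0.4732, -0.1067,  0.0448]), np.float64(0.0018276956930902344)) [ 0.4705 -0.1089  0.048 ]
blk top [0.4703 0.0734 0.046 ] (array([0.4698, 0.0739, 0.0442]), np.float64(0.001401205152378792)) [0.4681 0.0722 0.046 ]
stem top [ 0.6163 -0.0199  0.068 ] (array([ 0.6157, -0.0192,  0.0661]), np.float64(0.0025866695071960636)) [ 0.6127 -0.0207  0.068 ]
flange top [ 0.616  -0.0186  0.029 ] (array([ 0.6159, -0.0181,  0.0252]), np.float64(0.0021023657047507236)) [ 0.6118 -0.0212  0.029 ]
duct top [ 0.6232 -0.0995  0.04  ]
duct corner [ 0.6542 -0.0852  0.036 ]
duct corner [ 0.6266 -0.0678  0.036 ]
duct corner [ 0.6225 -0.132   0.036 ]
duct corner [ 0.5944 -0.1145  0.036 ]
duct side [ 0.5919 -0.1144  0.008 ]
duct side [ 0.6188 -0.1317  0.008 ]
duct side [ 0.6371 -0.0763  0.055 ]
duct side [ 0.6158 -0.105   
[... 288 characters left out ...]
4465 -0.2922  0.008 ] [np.float64(0.16386350978343414), np.float64(0.08014713339619264), np.float64(0.16545852491736623), np.float64(0.08067727770193721)] yaw [np.float64(-0.22196949048081285), np.float64(-0.21822655934215643)]
blue [0.474  0.2978 0.008 ] [np.float64(0.07926245892004573), np.float64(0.15944748522692784), np.float64(0.07569041975764047), np.float64(0.16050988981762127)] yaw [np.float64(-0.18829510169960356), np.float64(-0.16584617564056103)]
orange [ 0.4437 -0.2946  0.008 ] [np.float64(0.07984687891546745), np.float64(0.16321626553602575), np.float64(0.07708643940721412), np.float64(0.16048023782520024)] yaw [np.float64(-0.22494043528263138), np.float64(-0.20813769502215182)]
```

Both views agree to 2–3 mm:

| Item | Position (m) | Yaw (rad) |
|---|---|---|
| cup | (.4725, -.1075) | – |
| blue sleeve | (.469, -.016) | – |
| stud | (.615, -.0195) | – |
| ivory sleeve | (.6155, .084) | – |
| duct | (.623, -.0997) | .97 |
| blue pockets | (.515, .294) and (.437, .308) | – |
| orange pockets | (.484, -.302) and (.406, -.285) | – |

I'll grip with the fingers closing along world x, which means turning the tool +1.277 about z. The cup goes first.

Call:
{"fn": "servo_tool", "kwargs": {"series": [{"offset": [2,4,-0.5],"angular": [0,0,0.1],"claw": 8.8},{"offset": [4.4,8,-1],"angular": [0,0,0.24],"claw": 8.8},{"offset": [6.8,12.2,-2],"angular": [0,0,0.38],"claw": 8.8},{"offset": [9.2,16.5,-3],"angular": [0,0,0.52],"claw": 8.8},{"offset": [11.5,20.8,-4],"angular": [0,0,0.64],"claw": 8.8}], "newtons": 15}}

```text
t: 0.6
position: [0.3038, -0.4123, 0.1983]
tcp_rot: [0.892, 0.453, 0.0, 0.0]
ft_force: [1.1, -0.2, -0.2]
opening: 0.0881
grip_force: 0.0
```

Call:
{"fn": "servo_tool", "kwargs": {"series": [{"offset": [2.4,4.3,-0.5],"angular": [0,0,0.13],"claw": 8.8},{"offset": [4.8,8.6,-1],"angular": [0,0,0.26],"claw": 8.8},{"offset": [7.2,12.9,-2],"angular": [0,0,0.39],"claw": 8.8},{"offset": [9.6,17.2,-3],"angular": [0,0,0.52],"claw": 8.8},{"offset": [12,21.5,-4],"angular": [0,0,0.637],"claw": 8.8}]}}

```text
t: 1.1
position: [0.4233, -0.1981, 0.1586]
tcp_rot: [0.705, 0.709, -0.0, 0.0]
ft_force: [0.8, -0.4, -0.2]
opening: 0.0881
grip_force: 0.0
```

Run:
```python
from h import *
o=readout.get_obs(); print(o['t'],o['position'],o['tcp_rot'],o['q'],o['ft_force'])
p=eyes.camera_params('wrist'); im=eyes.capture('wrist')
np.save('w1.npy',p['pose'])
cv2.imwrite('pics/w1.png',cv2.resize(im,(800,600),interpolation=cv2.INTER_CUBIC))
```

```text
1.1 [ 0.42331846 -0.19812905  0.15857406] [ 7.05411516e-01  7.08797978e-01 -1.61024515e-05  1.41382742e-04] [ 0.70108265  0.3820396  -0.43066701  2.05608316  0.23095331  0.74861915
  0.13232952] [ 0.80351107 -0.38420536 -0.17894458]
```

View pics/w1.png

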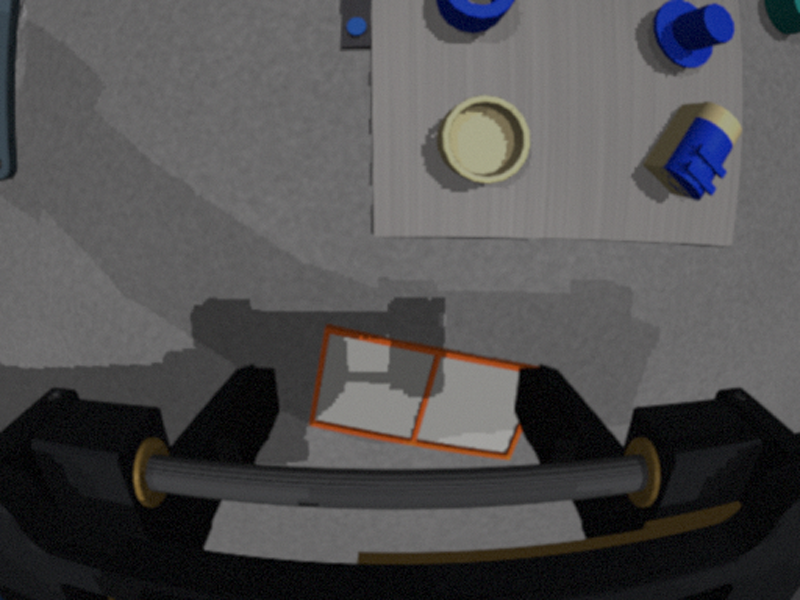

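The wrist view shows the cup rim centred at (485,139), the stem top at (718,26), and the orange tray corners at (329,326) and (312,422) with its divider at (438,352)–(415,440).

Run:
```python
from h import *
p=eyes.camera_params('wrist'); p['pose']=np.load('w1.npy')
w=ray('wrist',*raw(485,139),p)
tc=lambda u,v:raw(320+(u+.5)/3.75-.5,240+(v+.5)/3.75-.5)
print(tri(w,ray('top',*tc(584,485))),onz('wrist',*raw(485,139),.048,p))
print('stem',onz('wrist',*raw(718,26),.068,p), tri(ray('wrist',*raw(718,26),p),ray('top',*tc(362,108))))
for c in((329,326),(312,422),(438,352),(415,440),(510,457)): print(onz('wrist',*raw(*c),.008,p))
```

```text
(array([ 0.47410299, -0.10778508,  0.03616537]), np.float64(0.0011823385382657358)) [ 0.47141071 -0.10775162  0.048     ]
stem [ 0.61269198 -0.02198005  0.068     ] (array([ 0.61761425, -0.01979343,  0.06206069]), np.float64(0.0004318111833569319))
[ 0.37715335 -0.23334384  0.008     ]
[ 0.35951558 -0.31294504  0.008     ]
[ 0.45303341 -0.25254317  0.008     ]
[ 0.43859685 -0.32830126  0.008     ]
[ 0.51646386 -0.347875    0.008     ]
```

Call:
{"fn": "servo_tool", "kwargs": {"series": [{"offset": [2.4,4.4,0],"angular": [0,0,0],"claw": 8.8},{"offset": [4.9,9.0,-1],"angular": [0,0,0],"claw": 8.8},{"offset": [4.9,9.0,-5],"angular": [0,0,0],"claw": 8.8},{"offset": [4.9,9.0,-9.5],"angular": [0,0,0],"claw": 8.8},{"offset": [4.9,9.0,-12.5],"angular": [0,0,0],"claw": 8.8}]}}

```text
t: 1.65
position: [0.4707, -0.1094, 0.0314]
tcp_rot: [0.707, 0.707, -0.001, -0.001]
ft_force: [-0.2, -0.4, 0.2]
opening: 0.0881
grip_force: 0.0
```

Call:
{"fn": "servo_tool", "kwargs": {"series": [{"offset": [0,0,-1.3],"angular": [0,0,0],"claw": 7},{"offset": [0,0,-1.3],"angular": [0,0,0],"claw": 5.5},{"offset": [0,0,-1.3],"angular": [0,0,0],"claw": 4.6},{"offset": [0,0,-1.3],"angular": [0,0,0],"claw": 4.6},{"offset": [0,0,-1.3],"angular": [0,0,0],"claw": 4.6}]}}

```text
t: 2.15
position: [0.4729, -0.1102, 0.0222]
tcp_rot: [0.707, 0.707, 0.001, 0.001]
ft_force: [-1.1, 0.3, -0.4]
opening: 0.0503
grip_force: 0.4
```

Call:
{"fn": "servo_tool", "kwargs": {"series": [{"offset": [0,0,0],"angular": [0,0,0],"claw": 4.6},{"offset": [0,0,0],"angular": [0,0,0],"claw": 4.6},{"offset": [0,0,1],"angular": [0,0,0],"claw": 4.6},{"offset": [0,0,2.5],"angular": [0,0,0],"claw": 4.6},{"offset": [0,0,4],"angular": [0,0,0],"claw": 4.6}]}}

```text
t: 2.65
position: [0.4717, -0.1098, 0.062]
tcp_rot: [0.707, 0.707, -0.0, -0.0]
ft_force: [-0.4, 0.2, -0.9]
opening: 0.0493
grip_force: 15.0
```

Call:
{"fn": "servo_tool", "kwargs": {"series": [{"offset": [0,2,3],"angular": [0,0,0],"claw": 4.6},{"offset": [0.5,6,5.5],"angular": [0,0,0],"claw": 4.6},{"offset": [1,10.5,6],"angular": [0,0,0],"claw": 4.6},{"offset": [1.5,15.2,6],"angular": [0,0,0],"claw": 4.6},{"offset": [2,20,6],"angular": [0,0,0],"claw": 4.6}]}}

```text
t: 3.15
position: [0.4922, 0.0916, 0.1222]
tcp_rot: [0.707, 0.707, 0.001, 0.001]
ft_force: [1.2, -0.1, -1.6]
opening: 0.0496
grip_force: 15.0
```

Call:
{"fn": "servo_tool", "kwargs": {"series": [{"offset": [0.5,4.8,0],"angular": [0,0,0],"claw": 4.6},{"offset": [1,9.6,0],"angular": [0,0,0],"claw": 4.6},{"offset": [1.6,14.2,0],"angular": [0,0,0],"claw": 4.6},{"offset": [2,18,-1],"angular": [0,0,0],"claw": 4.6},{"offset": [2.3,20.4,-3],"angular": [0,0,0],"claw": 4.6}]}}

```text
t: 3.65
position: [0.5154, 0.299, 0.0929]
tcp_rot: [0.706, 0.708, 0.003, -0.0]
ft_force: [1.3, 0.1, -1.1]
opening: 0.0493
grip_force: 15.0
```

Call:
{"fn": "servo_tool", "kwargs": {"series": [{"offset": [0,0,-1],"angular": [0,0,0],"claw": 4.6},{"offset": [0,0,-3],"angular": [0,0,0],"claw": 4.6},{"offset": [0,0,-5],"angular": [0,0,0],"claw": 4.6},{"offset": [0,0,-5.8],"angular": [0,0,0],"claw": 4.6},{"offset": [0,0,-5.8],"angular": [0,0,0],"claw": 4.6}]}}

```text
t: 4.15
position: [0.5143, 0.2928, 0.0323]
tcp_rot: [0.707, 0.707, -0.001, -0.0]
ft_force: [0.4, 0.2, -0.4]
opening: 0.0492
grip_force: 15.0
```

Run:
```python
from h import *
o=readout.get_obs(); print(o['t'],o['position'],o['opening'],o['grip_force'],o['ft_force'])
p=eyes.camera_params('wrist'); im=eyes.capture('wrist')
np.save('w2.npy',p['pose'])
cv2.imwrite('pics/w2.png',cv2.resize(im,(800,600),interpolation=cv2.INTER_CUBIC))
```

```text
4.15 [0.51429777 0.29281121 0.03229931] 0.04923071586222645 14.999757687364763 [ 0.367121    0.16680592 -0.39435903]
```

View pics/w2.png

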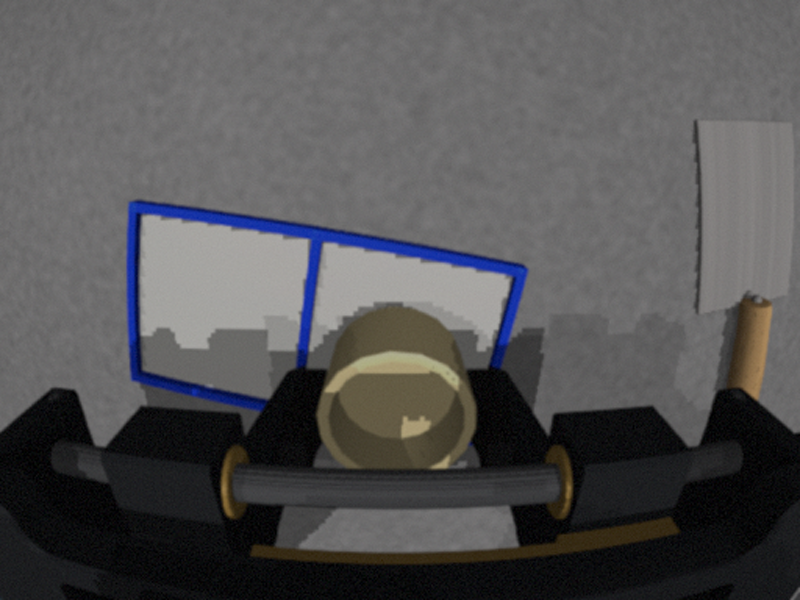

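The cup is held upright over the right-hand (+x) blue pocket. The tray's outer corners are at (130,202), (526,266) and (133,380), and its divider top is at (318,232).

Run:
```python
from h import *
p=eyes.camera_params('wrist'); p['pose']=np.load('w2.npy')
A,B,C=[onz('wrist',*raw(*c),.008,p)[:2] for c in((130,202),(526,266),(133,382))]
print(A,B,C,np.linalg.norm(A-B),np.linalg.norm(A-C)); u=(B-A)/np.linalg.norm(B-A); v=np.array([u[1],-u[0]])
m=(A+B)/2+v*.042; print('ctr',m,'yaw',np.arctan2(u[1],u[0]),'pockets',m+.04*u,m-.04*u)
```

```text
[0.40559562 0.36121537] [0.56453404 0.33284609] [0.39061836 0.27827858] 0.16145041053387546 0.08427828200187468
ctr [0.4776848  0.30568421] yaw -0.17663212226446348 pockets [0.51706244 0.2986556 ] [0.43830715 0.31271281]
```

Call:
{"fn": "servo_tool", "kwargs": {"series": [{"offset": [0.1,0.2,-0.6],"angular": [0,0,0],"claw": 4.6},{"offset": [0.1,0.2,-1.1],"angular": [0,0,0],"claw": 4.6},{"offset": [0.1,0.2,-1.3],"angular": [0,0,0],"claw": 4.6},{"offset": [0.1,0.2,-1.4],"angular": [0,0,0],"claw": 4.6},{"offset": [0.1,0.2,-1.4],"angular": [0,0,0],"claw": 4.6}]}}

```text
t: 4.7
position: [0.5158, 0.2961, 0.0188]
tcp_rot: [0.707, 0.707, -0.0, 0.0]
ft_force: [0.2, -0.0, -0.5]
opening: 0.0491
grip_force: 15.0
```

Call:
{"fn": "servo_tool", "kwargs": {"series": [{"offset": [0,0,-0.1],"angular": [0,0,0],"claw": 4.6},{"offset": [0,0,-0.15],"angular": [0,0,0],"claw": 4.6},{"offset": [0,0,-0.2],"angular": [0,0,0],"claw": 4.6},{"offset": [0,0,-0.2],"angular": [0,0,0],"claw": 4.6},{"offset": [0,0,-0.2],"angular": [0,0,0],"claw": 4.6}]}}

```text
t: 5.2
position: [0.5159, 0.2963, 0.0172]
tcp_rot: [0.707, 0.707, 0.0, 0.0]
ft_force: [-1.1, 0.0, 5.3]
opening: 0.0498
grip_force: 15.0
```

Call:
{"fn": "servo_tool", "kwargs": {"series": [{"offset": [0,0,0],"angular": [0,0,0],"claw": 5.9},{"offset": [0,0,0],"angular": [0,0,0],"claw": 5.9},{"offset": [0,0,0.5],"angular": [0,0,0],"claw": 5.9},{"offset": [0,0,4],"angular": [0,0,0],"claw": 5.9},{"offset": [0,0,8.5],"angular": [0,0,0],"claw": 6.5}]}}

```text
t: 5.7
position: [0.5144, 0.2953, 0.1013]
tcp_rot: [0.707, 0.707, -0.002, -0.001]
ft_force: [0.9, -0.1, 0.8]
opening: 0.0642
grip_force: 0.0
```

Call:
{"fn": "servo_tool", "kwargs": {"series": [{"offset": [-0.7,-4.7,0],"angular": [0,0,0],"claw": 7.5},{"offset": [-1.4,-9.4,0],"angular": [0,0,0],"claw": 7.5},{"offset": [-2.1,-14.1,0],"angular": [0,0,0],"claw": 7.5},{"offset": [-2.8,-18.8,0],"angular": [0,0,0],"claw": 7.5},{"offset": [-3.5,-23.5,0],"angular": [0,0,0],"claw": 7.5}]}}

```text
t: 6.2
position: [0.4805, 0.0594, 0.1023]
tcp_rot: [0.707, 0.707, 0.0, 0.0]
ft_force: [-0.2, -0.3, 0.2]
opening: 0.0751
grip_force: 0.0
```

Call:
{"fn": "servo_tool", "kwargs": {"series": [{"offset": [-0.7,-4.5,0],"angular": [0,0,0],"claw": 7.5},{"offset": [-1.2,-7.8,0],"angular": [0,0,0],"claw": 7.5},{"offset": [-1.2,-7.8,-3],"angular": [0,0,0],"claw": 7.5},{"offset": [-1.2,-7.8,-6],"angular": [0,0,0],"claw": 7.5},{"offset": [-1.2,-7.8,-8.2],"angular": [0,0,0],"claw": 7.5}]}}

```text
t: 6.7
position: [0.4687, -0.0174, 0.0189]
tcp_rot: [0.708, 0.707, -0.0, -0.0]
ft_force: [0.5, 0.1, -0.3]
opening: 0.0751
grip_force: 0.0
```

Call:
{"fn": "servo_tool", "kwargs": {"series": [{"offset": [0,0,0],"angular": [0,0,0],"claw": 7},{"offset": [0,0,0],"angular": [0,0,0],"claw": 5},{"offset": [0,0,0],"angular": [0,0,0],"claw": 4},{"offset": [0,0,0],"angular": [0,0,0],"claw": 4},{"offset": [0,0,0],"angular": [0,0,0],"claw": 4}]}}

```text
t: 7.2
position: [0.4697, -0.0168, 0.0209]
tcp_rot: [0.707, 0.707, 0.001, 0.001]
ft_force: [-0.4, 0.4, 5.9]
opening: 0.0436
grip_force: 15.0
```

Call:
{"fn": "servo_tool", "kwargs": {"series": [{"offset": [0,0,1],"angular": [0,0,0],"claw": 4},{"offset": [0,0,3],"angular": [0,0,0],"claw": 4},{"offset": [0,0,6],"angular": [0,0,0],"claw": 4},{"offset": [0,1,8],"angular": [0,0,0],"claw": 4},{"offset": [-0.5,4.7,8.5],"angular": [0,0,0],"claw": 4}]}}

```text
t: 7.7
position: [0.4659, 0.0271, 0.1075]
tcp_rot: [0.71, 0.705, 0.001, 0.002]
ft_force: [-0.3, 0.4, -1.0]
opening: 0.0435
grip_force: 15.0
```

Call:
{"fn": "servo_tool", "kwargs": {"series": [{"offset": [-0.5,4.7,0],"angular": [0,0,0],"claw": 4},{"offset": [-1,9.4,0],"angular": [0,0,0],"claw": 4},{"offset": [-1.5,14.1,0],"angular": [0,0,0],"claw": 4},{"offset": [-2,18.8,0],"angular": [0,0,0],"claw": 4},{"offset": [-2.4,23.5,0],"angular": [0,0,0],"claw": 4}]}}

```text
t: 8.2
position: [0.4393, 0.2669, 0.1058]
tcp_rot: [0.707, 0.707, 0.0, 0.0]
ft_force: [0.8, -0.7, 0.3]
opening: 0.0435
grip_force: 15.0
```

Call:
{"fn": "servo_tool", "kwargs": {"series": [{"offset": [-0.3,3,0],"angular": [0,0,0],"claw": 4},{"offset": [-0.3,4.4,-1],"angular": [0,0,0],"claw": 4},{"offset": [-0.3,4.4,-3.5],"angular": [0,0,0],"claw": 4},{"offset": [-0.3,4.4,-6],"angular": [0,0,0],"claw": 4},{"offset": [-0.3,4.4,-7],"angular": [0,0,0],"claw": 4}]}}

```text
t: 8.7
position: [0.4358, 0.3084, 0.0337]
tcp_rot: [0.707, 0.707, -0.001, -0.0]
ft_force: [0.6, -1.2, -0.9]
opening: 0.0438
grip_force: 15.0
```

Call:
{"fn": "servo_tool", "kwargs": {"series": [{"offset": [0,0,0],"angular": [0,0,0],"claw": 4},{"offset": [0,0,-0.5],"angular": [0,0,0],"claw": 4},{"offset": [0,0,-1],"angular": [0,0,0],"claw": 4},{"offset": [0,0,-1.2],"angular": [0,0,0],"claw": 4},{"offset": [0,0,-1.2],"angular": [0,0,0],"claw": 4}]}}

```text
t: 9.2
position: [0.4369, 0.3092, 0.023]
tcp_rot: [0.707, 0.707, 0.0, 0.0]
ft_force: [0.0, -0.3, -0.2]
opening: 0.0437
grip_force: 15.0
```

Call:
{"fn": "servo_tool", "kwargs": {"series": [{"offset": [0,0,-0.2],"angular": [0,0,0],"claw": 4},{"offset": [0,0,-0.4],"angular": [0,0,0],"claw": 4},{"offset": [0,0,-0.5],"angular": [0,0,0],"claw": 4},{"offset": [0,0,-0.6],"angular": [0,0,0],"claw": 4},{"offset": [0,0,-0.6],"angular": [0,0,0],"claw": 4}]}}

```text
t: 9.7
position: [0.4368, 0.3092, 0.0167]
tcp_rot: [0.707, 0.707, -0.0, -0.0]
ft_force: [0.0, -0.5, 0.5]
opening: 0.0431
grip_force: 15.0
```

Call:
{"fn": "servo_tool", "kwargs": {"series": [{"offset": [0,0,0],"angular": [0,0,0],"claw": 4},{"offset": [0,0,-0.05],"angular": [0,0,0],"claw": 4},{"offset": [0,0,-0.1],"angular": [0,0,0],"claw": 4},{"offset": [0,0,-0.1],"angular": [0,0,0],"claw": 4},{"offset": [0,0,-0.1],"angular": [0,0,0],"claw": 4}]}}

```text
t: 10.2
position: [0.4369, 0.3093, 0.016]
tcp_rot: [0.707, 0.707, 0.0, 0.0]
ft_force: [-0.9, 0.0, 0.7]
opening: 0.0437
grip_force: 15.0
```

Call:
{"fn": "servo_tool", "kwargs": {"series": [{"offset": [0,0,-0.08],"angular": [0,0,0],"claw": 4.4},{"offset": [0,0,0],"angular": [0,0,0],"claw": 5.4},{"offset": [0,0,0],"angular": [0,0,0],"claw": 5.5},{"offset": [0,0,3],"angular": [0,0,0],"claw": 5.5},{"offset": [0,0,7],"angular": [0,0,0],"claw": 5.5}]}}

```text
t: 10.7
position: [0.4355, 0.3082, 0.085]
tcp_rot: [0.707, 0.707, -0.002, -0.0]
ft_force: [0.7, 0.7, 0.2]
opening: 0.055
grip_force: 0.0
```

Call:
{"fn": "servo_tool", "kwargs": {"series": [{"offset": [1.5,-4,2],"angular": [0,0,0],"claw": 6},{"offset": [3.5,-8,4],"angular": [0,0,0],"claw": 6},{"offset": [5.5,-12,5],"angular": [0,0,0],"claw": 6},{"offset": [5.5,-12,5],"angular": [0,0,0],"claw": 6},{"offset": [5.5,-12,5],"angular": [0,0,0],"claw": 6}]}}

```text
t: 11.2
position: [0.4924, 0.188, 0.1359]
tcp_rot: [0.708, 0.706, 0.0, 0.0]
ft_force: [0.5, 1.2, -0.3]
opening: 0.0605
grip_force: 0.0
```

Run:
```python
from h import *
o=readout.get_obs(); print(o['t'],o['position'],o['opening'])
p=eyes.camera_params('wrist'); im=eyes.capture('wrist')
np.save('w3.npy',p['pose'])
cv2.imwrite('pics/w3.png',cv2.resize(im,(800,600),interpolation=cv2.INTER_CUBIC))
```

```text
11.2 [0.49244065 0.18800782 0.13594544] 0.060485362418581566
```

View pics/w3.png

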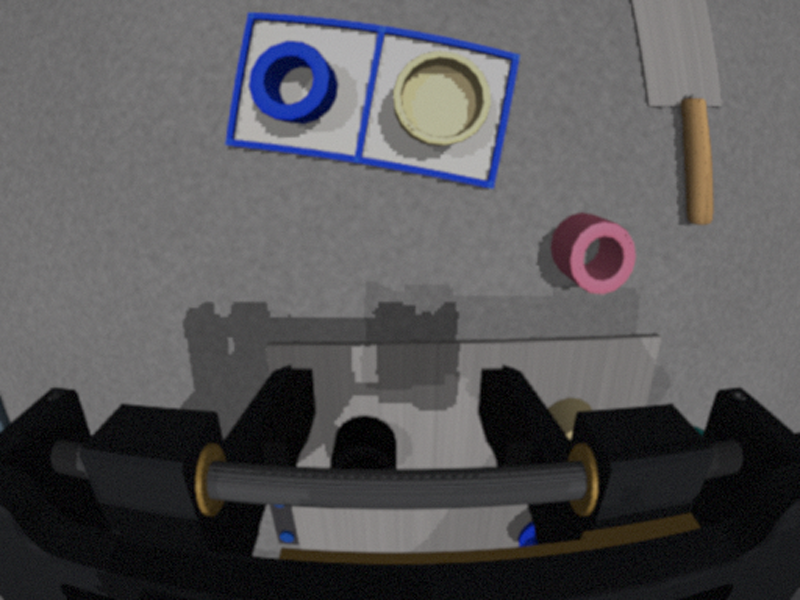

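Both parts stand in the blue tray, with the sleeve rim at (293,82) and the cup rim centred at (441,99). Next I look at the stud from the matching relative spot.

Call:
{"fn": "servo_tool", "kwargs": {"series": [{"offset": [1.4,-4.6,0],"angular": [0,0,0],"claw": 6},{"offset": [2.8,-9.2,0],"angular": [0,0,0],"claw": 6},{"offset": [4.3,-13.8,0],"angular": [0,0,0],"claw": 6},{"offset": [5.7,-18.4,0],"angular": [0,0,0],"claw": 6},{"offset": [7.2,-23,0],"angular": [0,0,0],"claw": 6}]}}

```text
t: 11.75
position: [0.5638, -0.0402, 0.1354]
tcp_rot: [0.706, 0.708, 0.0, -0.001]
ft_force: [1.3, 1.0, -0.5]
opening: 0.0599
grip_force: 0.0
```

Call:
{"fn": "servo_tool", "kwargs": {"series": [{"offset": [1.4,-4.4,0],"angular": [0,0,0],"claw": 6},{"offset": [2.7,-8.8,-1.4],"angular": [0,0,0],"claw": 6},{"offset": [2.7,-8.8,-1.4],"angular": [0,0,0],"claw": 6},{"offset": [2.7,-8.8,-1.4],"angular": [0,0,0],"claw": 6},{"offset": [2.7,-8.8,-1.4],"angular": [0,0,0],"claw": 6}]}}

```text
t: 12.25
position: [0.5908, -0.1256, 0.1216]
tcp_rot: [0.706, 0.708, 0.0, -0.001]
ft_force: [0.4, 0.9, 0.6]
opening: 0.0599
grip_force: 0.0
```

Run:
```python
from h import *
o=readout.get_obs(); print(o['t'],o['position'],o['opening'])
p=eyes.camera_params('wrist'); im=eyes.capture('wrist')
np.save('w4.npy',p['pose'])
cv2.imwrite('pics/w4.png',cv2.resize(im,(800,600),interpolation=cv2.INTER_CUBIC))
```

```text
12.25 [ 0.59081683 -0.12555451  0.12160686] 0.05990807965355138
```

View pics/w4.png

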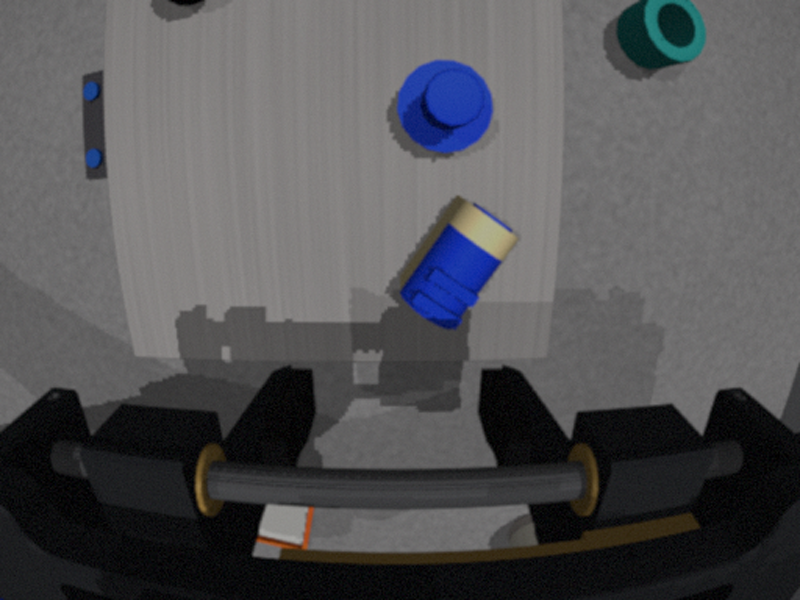

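The stud flange is centred at (445,106) and the stem top at (454,98). The duct corners are at (464,196), (519,238), (462,328) and (402,292).

Run:
```python
from h import *
p=eyes.camera_params('wrist')
def at(f,c,z): p['pose']=np.load(f); return onz('wrist',*raw(*c),z,p)
print('cup',at('w3.npy',(441,99),.043),'sl',at('w3.npy',(293,82),.041))
print('flange',at('w4.npy',(445,106),.029),'stem',at('w4.npy',(454,98),.068))
D=[at('w4.npy',c,.036) for c in((464,196),(519,238),(462,328),(402,292))]; print('duct',D,np.mean(D,0))
T=np.array([at('w3.npy',c,.008) for c in((249,14),(518,54),(493,187),(228,144))]); print('tray',T,T.mean(0))
```

```text
cup [0.51528126 0.29753503 0.043     ] sl [0.44000991 0.30843566 0.041     ]
flange [ 0.61485715 -0.01926816  0.029     ] stem [ 0.61469772 -0.01951398  0.068     ]
duct [array([ 0.62441828, -0.06482164,  0.036     ]), array([ 0.65409648, -0.08562156,  0.036     ]), array([ 0.62638846, -0.1354296 ,  0.036     ]), array([ 0.59383027, -0.11528182,  0.036     ])] [ 0.62468337 -0.10028866  0.036     ]
tray [[0.40522336 0.35960828 0.008     ]
 [0.56427424 0.33153252 0.008     ]
 [0.55003504 0.25004156 0.008     ]
 [0.39141733 0.27896497 0.008     ]] [0.47773749 0.30503684 0.008     ]
```

Call:
{"fn": "servo_tool", "kwargs": {"series": [{"offset": [1,4.5,0],"angular": [0,0,0],"claw": 6},{"offset": [2,8.8,0],"angular": [0,0,0],"claw": 6},{"offset": [2.4,10.6,-1],"angular": [0,0,0],"claw": 6},{"offset": [2.4,10.6,-4],"angular": [0,0,0],"claw": 6},{"offset": [2.4,10.6,-7],"angular": [0,0,0],"claw": 6}]}}

```text
t: 12.8
position: [0.6155, -0.0191, 0.0522]
tcp_rot: [0.705, 0.709, 0.001, 0.0]
ft_force: [0.1, -0.2, -0.1]
opening: 0.0605
grip_force: 0.0
```

Call:
{"fn": "servo_tool", "kwargs": {"series": [{"offset": [0,0,-1],"angular": [0,0,0],"claw": 6},{"offset": [0,0,-1.5],"angular": [0,0,0],"claw": 4},{"offset": [0,0,-1.5],"angular": [0,0,0],"claw": 3},{"offset": [0,0,-1.5],"angular": [0,0,0],"claw": 2.2},{"offset": [0,0,-1.5],"angular": [0,0,0],"claw": 2.2}]}}

```text
t: 13.3
position: [0.6158, -0.0228, 0.0382]
tcp_rot: [0.707, 0.707, 0.001, 0.001]
ft_force: [-0.2, -0.5, 0.3]
opening: 0.0302
grip_force: 0.0
```

Call:
{"fn": "servo_tool", "kwargs": {"series": [{"offset": [0,0,0],"angular": [0,0,0],"claw": 2.2},{"offset": [0,0,0],"angular": [0,0,0],"claw": 2.2},{"offset": [0,0,0],"angular": [0,0,0],"claw": 2.2},{"offset": [0,0,0],"angular": [0,0,0],"claw": 2.2},{"offset": [0,0,0],"angular": [0,0,0],"claw": 2.2}]}}

```text
t: 13.8
position: [0.6156, -0.0228, 0.0378]
tcp_rot: [0.707, 0.707, 0.001, 0.001]
ft_force: [-1.1, 0.7, 5.2]
opening: 0.0256
grip_force: 15.0
```

Call:
{"fn": "servo_tool", "kwargs": {"series": [{"offset": [0,0,1],"angular": [0,0,0],"claw": 2.2},{"offset": [0,0,3],"angular": [0,0,0],"claw": 2.2},{"offset": [0,0,6],"angular": [0,0,0],"claw": 2.2},{"offset": [-0.5,1.5,8],"angular": [0,0,0],"claw": 2.2},{"offset": [-1.7,5.2,8.5],"angular": [0,0,0],"claw": 2.2}]}}

```text
t: 14.3
position: [0.6003, 0.0255, 0.1247]
tcp_rot: [0.709, 0.705, 0.001, 0.003]
ft_force: [0.6, 0.2, -0.9]
opening: 0.0258
grip_force: 15.0
```

Call:
{"fn": "servo_tool", "kwargs": {"series": [{"offset": [-1.4,4.4,0],"angular": [0,0,0],"claw": 2.2},{"offset": [-2.8,8.8,0],"angular": [0,0,0],"claw": 2.2},{"offset": [-4.2,13.2,0],"angular": [0,0,0],"claw": 2.2},{"offset": [-5.6,17.6,0],"angular": [0,0,0],"claw": 2.2},{"offset": [-6.9,22,0],"angular": [0,0,0],"claw": 2.2}]}}

```text
t: 14.8
position: [0.528, 0.2507, 0.1224]
tcp_rot: [0.707, 0.707, 0.0, 0.0]
ft_force: [1.3, -0.1, -0.2]
opening: 0.0256
grip_force: 15.0
```

Call:
{"fn": "servo_tool", "kwargs": {"series": [{"offset": [-0.8,3,0],"angular": [0,0,0],"claw": 2.2},{"offset": [-1.35,4.5,0],"angular": [0,0,0],"claw": 2.2},{"offset": [-1.35,4.5,-1],"angular": [0,0,0],"claw": 2.2},{"offset": [-1.35,4.5,-2],"angular": [0,0,0],"claw": 2.2},{"offset": [-1.35,4.5,-2],"angular": [0,0,0],"claw": 2.2}]}}

```text
t: 15.3
position: [0.5154, 0.2905, 0.0996]
tcp_rot: [0.708, 0.706, -0.002, 0.0]
ft_force: [-0.5, -0.5, -0.2]
opening: 0.0256
grip_force: 15.0
```

Call:
{"fn": "servo_tool", "kwargs": {"series": [{"offset": [0,0,0],"angular": [0,0,0],"claw": 2.2},{"offset": [0,0,0],"angular": [0,0,0],"claw": 2.2},{"offset": [0,0,0],"angular": [0,0,0],"claw": 2.2},{"offset": [0,0,0],"angular": [0,0,0],"claw": 2.2},{"offset": [0,0,0],"angular": [0,0,0],"claw": 2.2}]}}

```text
t: 15.8
position: [0.5155, 0.2942, 0.1021]
tcp_rot: [0.707, 0.707, 0.0, 0.0]
ft_force: [0.1, -0.4, 0.1]
opening: 0.0251
grip_force: 15.0
```

Run:
```python
from h import *
o=readout.get_obs(); print(o['t'],o['position'],o['opening'])
p=eyes.camera_params('wrist'); im=eyes.capture('wrist')
np.save('w5.npy',p['pose'])
cv2.imwrite('pics/w5.png',cv2.resize(im[170:345,160:360],None,fx=3.4,fy=3.4,interpolation=cv2.INTER_CUBIC))
```

```text
15.8 [0.51549263 0.29417996 0.1020789 ] 0.025122963118890177
```

View pics/w5.png

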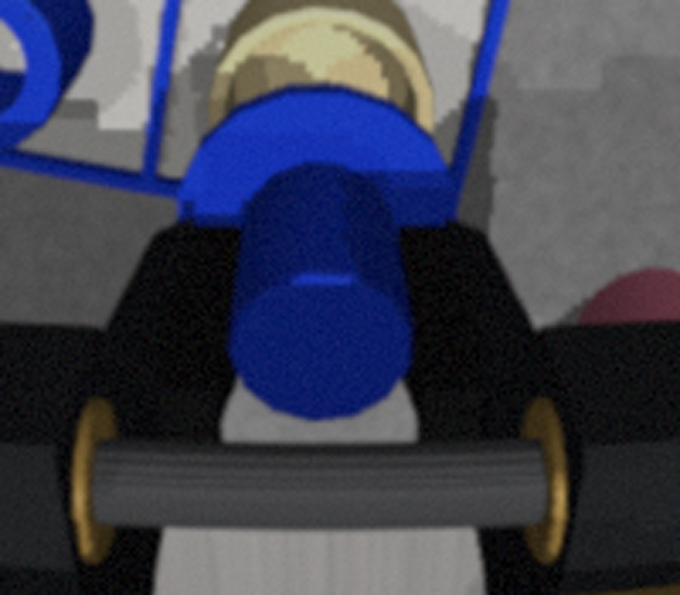

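The stud is held upright, with flange centre at column 318 and cup centre at column 321, so x is aligned. I'm lowering it now.

Call:
{"fn": "servo_tool", "kwargs": {"series": [{"offset": [0,0,-1],"angular": [0,0,0],"claw": 2.2},{"offset": [0,0,-2],"angular": [0,0,0],"claw": 2.2},{"offset": [0,0,-2.8],"angular": [0,0,0],"claw": 2.2},{"offset": [0,0,-3.3],"angular": [0,0,0],"claw": 2.2},{"offset": [0,0,-3.6],"angular": [0,0,0],"claw": 2.2}]}}

```text
t: 16.35
position: [0.5149, 0.294, 0.0649]
tcp_rot: [0.707, 0.707, -0.001, -0.0]
ft_force: [-0.1, -0.3, -0.7]
opening: 0.0255
grip_force: 15.0
```

Call:
{"fn": "servo_tool", "kwargs": {"series": [{"offset": [0,0,-0.2],"angular": [0,0,0],"claw": 2.2},{"offset": [0,0,-0.4],"angular": [0,0,0],"claw": 2.2},{"offset": [0,0,-0.6],"angular": [0,0,0],"claw": 2.2},{"offset": [0,0,-0.7],"angular": [0,0,0],"claw": 2.2},{"offset": [0,0,-0.7],"angular": [0,0,0],"claw": 2.2}]}}

```text
t: 16.85
position: [0.5154, 0.2942, 0.0589]
tcp_rot: [0.707, 0.707, -0.0, 0.0]
ft_force: [0.1, -0.4, -0.4]
opening: 0.0255
grip_force: 15.0
```

Call:
{"fn": "servo_tool", "kwargs": {"series": [{"offset": [0,0,-0.1],"angular": [0,0,0],"claw": 2.2},{"offset": [0,0,-0.15],"angular": [0,0,0],"claw": 2.2},{"offset": [0,0,-0.2],"angular": [0,0,0],"claw": 2.2},{"offset": [0,0,-0.25],"angular": [0,0,0],"claw": 2.2},{"offset": [0,0,-0.25],"angular": [0,0,0],"claw": 2.2}]}}

```text
t: 17.35
position: [0.5158, 0.2944, 0.0571]
tcp_rot: [0.707, 0.707, 0.0, 0.0]
ft_force: [-0.6, -1.2, 4.7]
opening: 0.0258
grip_force: 14.9
```

Call:
{"fn": "servo_tool", "kwargs": {"series": [{"offset": [0,0,0],"angular": [0,0,0],"claw": 3.2},{"offset": [0,0,0],"angular": [0,0,0],"claw": 4.4},{"offset": [0,0,1],"angular": [0,0,0],"claw": 5},{"offset": [0,0,4],"angular": [0,0,0],"claw": 5.5},{"offset": [0,0,7.5],"angular": [0,0,0],"claw": 6}]}}

```text
t: 17.85
position: [0.5145, 0.2937, 0.1317]
tcp_rot: [0.707, 0.707, -0.001, -0.0]
ft_force: [0.6, 0.1, 1.3]
opening: 0.0594
grip_force: 0.0
```

Call:
{"fn": "servo_tool", "kwargs": {"series": [{"offset": [1.5,-3.5,0],"angular": [0,0,0],"claw": 7},{"offset": [3.4,-7.5,0],"angular": [0,0,0],"claw": 7},{"offset": [5.3,-11.5,0],"angular": [0,0,0],"claw": 7},{"offset": [7.2,-15.5,0],"angular": [0,0,0],"claw": 7},{"offset": [9,-19,0],"angular": [0,0,0],"claw": 7}]}}

```text
t: 18.35
position: [0.6062, 0.1016, 0.1321]
tcp_rot: [0.707, 0.707, 0.0, 0.0]
ft_force: [0.3, -0.7, 0.1]
opening: 0.0702
grip_force: 0.0
```

Call:
{"fn": "servo_tool", "kwargs": {"series": [{"offset": [1,-2,0],"angular": [0,0,0],"claw": 7},{"offset": [1,-2,-1],"angular": [0,0,0],"claw": 7},{"offset": [1,-2,-5],"angular": [0,0,0],"claw": 7},{"offset": [1,-2,-9],"angular": [0,0,0],"claw": 7},{"offset": [1,-2,-11.1],"angular": [0,0,0],"claw": 7}]}}

```text
t: 18.85
position: [0.6126, 0.0856, 0.0173]
tcp_rot: [0.706, 0.708, -0.001, -0.002]
ft_force: [-0.3, -0.3, -0.7]
opening: 0.0701
grip_force: 0.0
```

Call:
{"fn": "servo_tool", "kwargs": {"series": [{"offset": [0,0,0],"angular": [0,0,0],"claw": 6},{"offset": [0,0,0],"angular": [0,0,0],"claw": 5},{"offset": [0,0,0],"angular": [0,0,0],"claw": 4},{"offset": [0,0,0],"angular": [0,0,0],"claw": 4},{"offset": [0,0,0],"angular": [0,0,0],"claw": 4}]}}

```text
t: 19.35
position: [0.6165, 0.0849, 0.0221]
tcp_rot: [0.707, 0.707, 0.001, 0.001]
ft_force: [-0.9, -0.0, 6.3]
opening: 0.0438
grip_force: 15.0
```

Call:
{"fn": "servo_tool", "kwargs": {"series": [{"offset": [0,0,1],"angular": [0,0,0],"claw": 4},{"offset": [0,0,3],"angular": [0,0,0],"claw": 4},{"offset": [0,0,6],"angular": [0,0,0],"claw": 4},{"offset": [-1,-1.8,8.5],"angular": [0,0,0],"claw": 4},{"offset": [-3,-5.3,9],"angular": [0,0,0],"claw": 4}]}}

```text
t: 19.85
position: [0.5882, 0.0343, 0.1145]
tcp_rot: [0.706, 0.709, 0.004, 0.002]
ft_force: [0.8, 0.0, -0.5]
opening: 0.0437
grip_force: 15.0
```

Call:
{"fn": "servo_tool", "kwargs": {"series": [{"offset": [-2.2,-3.9,0],"angular": [0,0,0],"claw": 4},{"offset": [-4.4,-7.8,0],"angular": [0,0,0],"claw": 4},{"offset": [-6.7,-11.7,0],"angular": [0,0,0],"claw": 4},{"offset": [-8.9,-15.6,0],"angular": [0,0,0],"claw": 4},{"offset": [-11.1,-19.5,0],"angular": [0,0,0],"claw": 4}]}}

```text
t: 20.35
position: [0.4733, -0.1655, 0.1112]
tcp_rot: [0.707, 0.707, -0.0, 0.001]
ft_force: [-0.3, 0.0, -1.2]
opening: 0.0439
grip_force: 15.0
```

Call:
{"fn": "servo_tool", "kwargs": {"series": [{"offset": [-2.2,-3.8,0],"angular": [0,0,0],"claw": 4},{"offset": [-4.4,-7.6,0],"angular": [0,0,0],"claw": 4},{"offset": [-6,-10.8,-1],"angular": [0,0,0],"claw": 4},{"offset": [-6.9,-12,-3],"angular": [0,0,0],"claw": 4},{"offset": [-6.9,-12,-6],"angular": [0,0,0],"claw": 4}]}}

```text
t: 20.85
position: [0.4043, -0.288, 0.0514]
tcp_rot: [0.709, 0.705, -0.001, 0.002]
ft_force: [0.7, 0.1, -0.1]
opening: 0.0436
grip_force: 15.0
```

Call:
{"fn": "servo_tool", "kwargs": {"series": [{"offset": [0,0,-1],"angular": [0,0,0],"claw": 4},{"offset": [0,0,-1.6],"angular": [0,0,0],"claw": 4},{"offset": [0,0,-2],"angular": [0,0,0],"claw": 4},{"offset": [0,0,-2],"angular": [0,0,0],"claw": 4},{"offset": [0,0,-2],"angular": [0,0,0],"claw": 4}]}}

```text
t: 21.35
position: [0.4061, -0.2838, 0.0311]
tcp_rot: [0.707, 0.707, 0.0, 0.001]
ft_force: [-0.0, 0.7, 0.1]
opening: 0.0436
grip_force: 15.0
```

Run:
```python
from h import *
o=readout.get_obs(); print(o['t'],o['position'],o['opening'])
p=eyes.camera_params('wrist'); im=eyes.capture('wrist')
np.save('w6.npy',p['pose'])
cv2.imwrite('pics/w6.png',cv2.resize(im,(800,600),interpolation=cv2.INTER_CUBIC))
```

```text
21.35 [ 0.40607189 -0.28381612  0.03110309] 0.04362608674531738
```

View pics/w6.png

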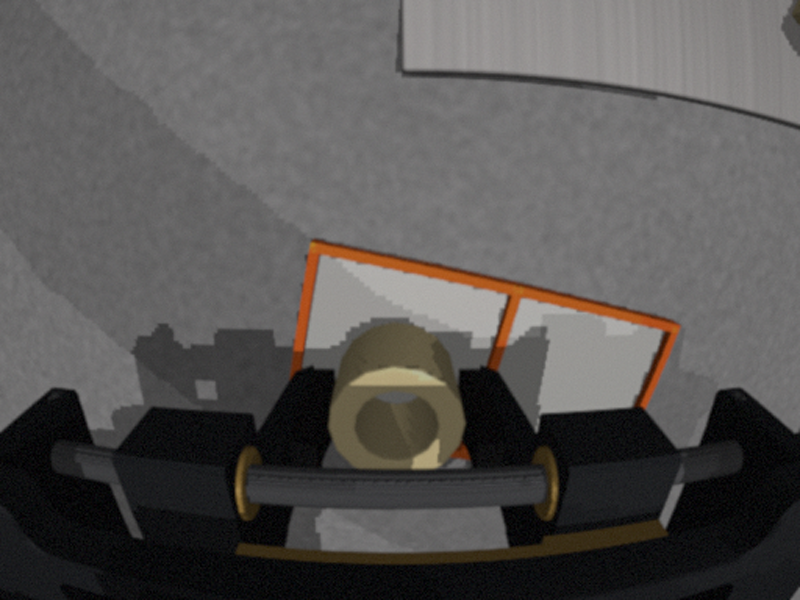

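The sleeve is over the near orange pocket, with the tray's back corners at (312,240) and (680,325).

Run:
```python
from h import *
p=eyes.camera_params('wrist'); p['pose']=np.load('w6.npy')
A,B=[onz('wrist',*raw(*c),.008,p)[:2] for c in((312,240),(680,325))]
L=np.linalg.norm(A-B);u=(B-A)/L; v=np.array([u[1],-u[0]]); m=(A+B)/2+v*.042
print(L,m,np.arctan2(u[1],u[0]),m-.04*u,m+.04*u)
```

```text
0.1624545368928446 [ 0.44500886 -0.29229492] -0.21793423041114537 [ 0.40595501 -0.28364639] [ 0.48406271 -0.30094344]
```

Call:
{"fn": "servo_tool", "kwargs": {"series": [{"offset": [0,0,-0.5],"angular": [0,0,0],"claw": 4},{"offset": [0,0,-0.9],"angular": [0,0,0],"claw": 4},{"offset": [0,0,-1.1],"angular": [0,0,0],"claw": 4},{"offset": [0,0,-1.2],"angular": [0,0,0],"claw": 4},{"offset": [0,0,-1.2],"angular": [0,0,0],"claw": 4}]}}

```text
t: 21.9
position: [0.4052, -0.2837, 0.0182]
tcp_rot: [0.707, 0.707, -0.0, -0.0]
ft_force: [-0.2, -0.5, -0.4]
opening: 0.0439
grip_force: 15.0
```

Call:
{"fn": "servo_tool", "kwargs": {"series": [{"offset": [0,0,-0.1],"angular": [0,0,0],"claw": 4},{"offset": [0,0,-0.2],"angular": [0,0,0],"claw": 4},{"offset": [0,0,-0.25],"angular": [0,0,0],"claw": 4},{"offset": [0,0,-0.25],"angular": [0,0,0],"claw": 4},{"offset": [0,0,-0.25],"angular": [0,0,0],"claw": 4}]}}

```text
t: 22.4
position: [0.4054, -0.2839, 0.0169]
tcp_rot: [0.707, 0.707, -0.0, 0.0]
ft_force: [-3.7, 1.5, 14.4]
opening: 0.0441
grip_force: 15.0
```

Call:
{"fn": "servo_tool", "kwargs": {"series": [{"offset": [0,0,0],"angular": [0,0,0],"claw": 5},{"offset": [0,0,0],"angular": [0,0,0],"claw": 5.6},{"offset": [0,0,1],"angular": [0,0,0],"claw": 5.6},{"offset": [0,0,4.5],"angular": [0,0,0],"claw": 5.6},{"offset": [1,1,9],"angular": [0,0,0],"claw": 6}]}}

```text
t: 22.9
position: [0.4128, -0.2742, 0.1059]
tcp_rot: [0.708, 0.706, -0.001, -0.002]
ft_force: [1.1, -0.9, 0.1]
opening: 0.0596
grip_force: 0.0
```

Call:
{"fn": "servo_tool", "kwargs": {"series": [{"offset": [3.5,2.9,0],"angular": [0,0,-0.1],"claw": 6.5},{"offset": [7,5.9,0],"angular": [0,0,-0.22],"claw": 6.5},{"offset": [10.5,8.8,0],"angular": [0,0,-0.34],"claw": 6.5},{"offset": [14,11.7,0],"angular": [0,0,-0.46],"claw": 6.5},{"offset": [17.5,14.6,0],"angular": [0,0,-0.57],"claw": 6.5}]}}

```text
t: 23.4
position: [0.5916, -0.1264, 0.1065]
tcp_rot: [0.879, 0.478, 0.0, 0.0]
ft_force: [-0.3, -1.0, 0.2]
opening: 0.065
grip_force: 0.0
```

Call:
{"fn": "servo_tool", "kwargs": {"series": [{"offset": [3.4,2.8,0],"angular": [0,0,0],"claw": 6.5},{"offset": [3.4,2.8,-1],"angular": [0,0,0],"claw": 6.5},{"offset": [3.4,2.8,-3],"angular": [0,0,0],"claw": 6.5},{"offset": [3.4,2.8,-3],"angular": [0,0,0],"claw": 6.5},{"offset": [3.4,2.8,-3],"angular": [0,0,0],"claw": 6.5}]}}

```text
t: 23.9
position: [0.6237, -0.1002, 0.076]
tcp_rot: [0.877, 0.48, -0.0, -0.0]
ft_force: [0.5, -0.3, 0.4]
opening: 0.065
grip_force: 0.0
```

Run:
```python
from h import *
o=readout.get_obs(); print(o['t'],o['position'],o['tcp_rot'],o['opening'])
im=eyes.capture('wrist')
cv2.imwrite('pics/w7.png',cv2.resize(im[170:345,130:390],None,fx=3,fy=3,interpolation=cv2.INTER_CUBIC))
```

```text
23.9 [ 0.62373489 -0.10023542  0.07602133] [ 8.77480893e-01  4.79611299e-01 -4.34078226e-04 -3.08065861e-04] 0.06501204009426866
```

View pics/w7.png

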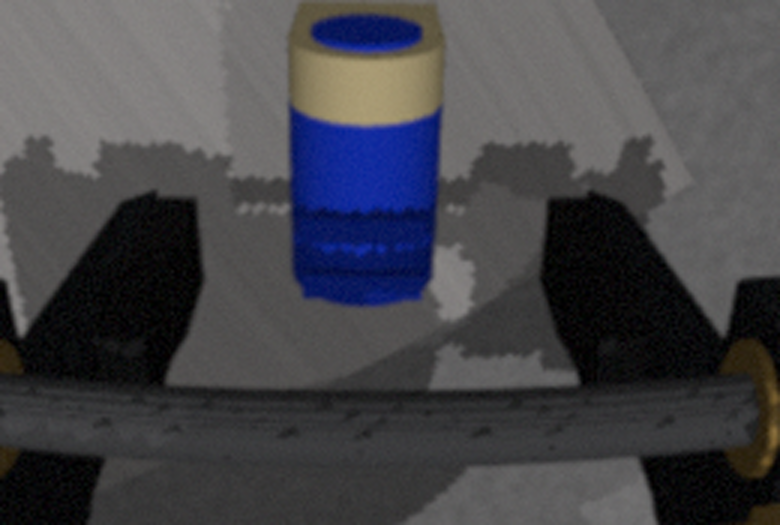

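The duct is squarely between the fingers (columns 290–440, fingers at 200 and 545), with its sides parallel to them. I'm descending to grip it.

Call:
{"fn": "servo_tool", "kwargs": {"series": [{"offset": [-0.1,0.1,-2],"angular": [0,0,0],"claw": 6.5},{"offset": [-0.2,0.1,-4],"angular": [0,0,0],"claw": 6.5},{"offset": [-0.2,0.1,-5.4],"angular": [0,0,0],"claw": 6.5},{"offset": [-0.2,0.1,-5.9],"angular": [0,0,0],"claw": 6.5},{"offset": [-0.2,0.1,-5.9],"angular": [0,0,0],"claw": 6}]}}

```text
t: 24.45
position: [0.6222, -0.099, 0.0168]
tcp_rot: [0.877, 0.48, -0.0, -0.0]
ft_force: [-0.1, -1.0, -1.0]
opening: 0.0607
grip_force: 0.0
```

Call:
{"fn": "servo_tool", "kwargs": {"series": [{"offset": [0,0,0],"angular": [0,0,0],"claw": 4.5},{"offset": [0,0,0],"angular": [0,0,0],"claw": 3.6},{"offset": [0,0,0],"angular": [0,0,0],"claw": 3},{"offset": [0,0,0],"angular": [0,0,0],"claw": 3},{"offset": [0,0,0],"angular": [0,0,0],"claw": 3}], "newtons": 20}}

```text
t: 24.95
position: [0.6228, -0.0988, 0.0175]
tcp_rot: [0.877, 0.48, 0.0, 0.0]
ft_force: [-1.9, 0.2, 3.8]
opening: 0.0338
grip_force: 20.0
```

Call:
{"fn": "servo_tool", "kwargs": {"series": [{"offset": [0,0,0],"angular": [0,0,0],"claw": 3},{"offset": [0,0,1],"angular": [0,0,0],"claw": 3},{"offset": [0,0,3],"angular": [0,0,0],"claw": 3},{"offset": [0,0,5.5],"angular": [0,0,0],"claw": 3},{"offset": [-1,-1.5,8],"angular": [0,0,0],"claw": 3}]}}

```text
t: 25.45
position: [0.6132, -0.1108, 0.098]
tcp_rot: [0.876, 0.481, 0.001, -0.001]
ft_force: [-0.2, -0.7, -0.7]
opening: 0.0338
grip_force: 20.0
```

Call:
{"fn": "servo_tool", "kwargs": {"series": [{"offset": [-2.6,-3.7,0],"angular": [0,0,0.1],"claw": 3},{"offset": [-5.3,-7.6,0],"angular": [0,0,0.2],"claw": 3},{"offset": [-8,-11.5,0],"angular": [0,0,0.28],"claw": 3},{"offset": [-10.5,-15.4,0],"angular": [0,0,0.35],"claw": 3},{"offset": [-12.8,-18.7,0],"angular": [0,0,0.35],"claw": 3}]}}

```text
t: 25.95
position: [0.4824, -0.3032, 0.0972]
tcp_rot: [0.78, 0.625, -0.0, 0.0]
ft_force: [0.2, -0.8, -1.7]
opening: 0.0342
grip_force: 20.0
```

Call:
{"fn": "servo_tool", "kwargs": {"series": [{"offset": [0,0,-1],"angular": [0,0,0],"claw": 3},{"offset": [0,0,-3],"angular": [0,0,0],"claw": 3},{"offset": [0,0,-5],"angular": [0,0,0],"claw": 3},{"offset": [0,0,-6],"angular": [0,0,0],"claw": 3},{"offset": [0,0,-6.5],"angular": [0,0,0],"claw": 3}]}}

```text
t: 26.45
position: [0.4842, -0.2999, 0.0311]
tcp_rot: [0.78, 0.626, -0.0, -0.001]
ft_force: [-1.5, 0.4, 0.0]
opening: 0.034
grip_force: 20.0
```

Call:
{"fn": "servo_tool", "kwargs": {"series": [{"offset": [0,0,-0.4],"angular": [0,0,0],"claw": 3},{"offset": [0,0,-0.8],"angular": [0,0,0],"claw": 3},{"offset": [0,0,-1],"angular": [0,0,0],"claw": 3},{"offset": [0,0,-1.1],"angular": [0,0,0],"claw": 3},{"offset": [0,0,-1.1],"angular": [0,0,0],"claw": 3}]}}

```text
t: 26.95
position: [0.4844, -0.3009, 0.021]
tcp_rot: [0.78, 0.625, 0.0, 0.0]
ft_force: [-0.2, -0.4, -1.1]
opening: 0.0337
grip_force: 20.0
```

Call:
{"fn": "servo_tool", "kwargs": {"series": [{"offset": [0,0,-0.3],"angular": [0,0,0],"claw": 3},{"offset": [0,0,-0.5],"angular": [0,0,0],"claw": 3},{"offset": [0,0,-0.7],"angular": [0,0,0],"claw": 3},{"offset": [0,0,-0.8],"angular": [0,0,0],"claw": 3},{"offset": [0,0,-0.8],"angular": [0,0,0],"claw": 3}]}}

```text
t: 27.45
position: [0.4843, -0.3007, 0.0127]
tcp_rot: [0.78, 0.625, -0.0, -0.0]
ft_force: [-0.3, 0.8, -0.9]
opening: 0.0341
grip_force: 20.0
```

Call:
{"fn": "servo_tool", "kwargs": {"series": [{"offset": [0,0,-0.05],"angular": [0,0,0],"claw": 3},{"offset": [0,0,-0.1],"angular": [0,0,0],"claw": 3},{"offset": [0,0,-0.1],"angular": [0,0,0],"claw": 3},{"offset": [0,0,-0.1],"angular": [0,0,0],"claw": 3},{"offset": [0,0,-0.1],"angular": [0,0,0],"claw": 3}]}}

```text
t: 27.95
position: [0.4844, -0.3008, 0.0124]
tcp_rot: [0.78, 0.625, -0.0, 0.0]
ft_force: [-1.6, 2.1, 5.0]
opening: 0.0336
grip_force: 20.0
```

Contact with the floor. I'm releasing, rising clear, moving aside and checking.

Call:
{"fn": "servo_tool", "kwargs": {"series": [{"offset": [0,0,0],"angular": [0,0,0],"claw": 4},{"offset": [0,0,0],"angular": [0,0,0],"claw": 4.8},{"offset": [0,0,0.5],"angular": [0,0,0],"claw": 4.8},{"offset": [0,0,4],"angular": [0,0,0],"claw": 4.8},{"offset": [0,0,8.5],"angular": [0,0,0],"claw": 4.8}]}}

```text
t: 28.45
position: [0.4829, -0.3, 0.0964]
tcp_rot: [0.78, 0.625, -0.001, -0.002]
ft_force: [0.2, -1.1, 0.5]
opening: 0.048
grip_force: 0.0
```

Call:
{"fn": "servo_tool", "kwargs": {"series": [{"offset": [-1,-3,4],"angular": [0,0,0],"claw": 4.8},{"offset": [-2,-7,8],"angular": [0,0,0],"claw": 4.8},{"offset": [-3.5,-11.5,9],"angular": [0,0,0],"claw": 4.8},{"offset": [-5,-16,9],"angular": [0,0,0],"claw": 4.8},{"offset": [-5,-16,9],"angular": [0,0,0],"claw": 4.8}]}}

```text
t: 28.95
position: [0.4296, -0.4692, 0.1878]
tcp_rot: [0.784, 0.621, -0.002, 0.002]
ft_force: [-0.6, -0.5, 0.5]
opening: 0.0482
grip_force: 0.0
```

Run:
```python
from h import *
o=readout.get_obs(); print(o['t'],o['position'])
t=eyes.capture('top');s=eyes.capture('side')
z=lambda a:cv2.resize(a,None,fx=3,fy=3,interpolation=cv2.INTER_CUBIC)
a=z(t[190:300,95:215]);b=z(t[205:300,345:420]); c=z(s[135:190,105:190]); d=z(s[280:384,235:370])
C=np.zeros((600,800,3),np.uint8)
for im,x,y in((a,0,0),(b,380,0),(c,0,340),(d,380,288)): C[y:y+im.shape[0],x:x+im.shape[1]]=im[:600-y,:800-x]
cv2.imwrite('pics/fin.png',C)
```

```text
28.95 [ 0.42957375 -0.469172    0.18782126]
```

View pics/fin.png

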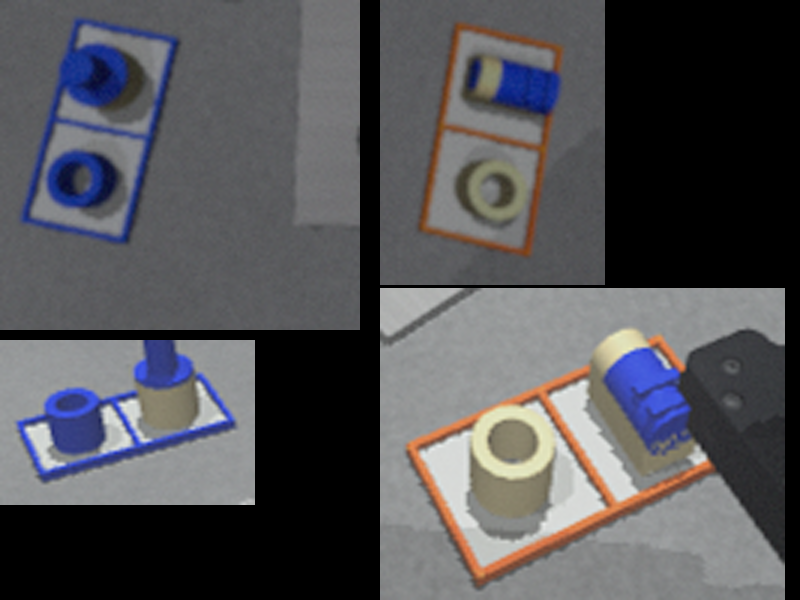

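All parts stand upright in their pockets, and the stud's flange lies flush on the cup rim. I'm handing in.

```bash
python3 -c "
from station import job_done; print(job_done())"
```

```text
the job is handed in; nothing more can be done
None
```

I packed both kits and handed the job in at about 29 s on the robot's clock: the last pictures show every part upright in its own pocket and the stud's flange flat on the cup's rim, but the hand-in returned no verdict.

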